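Raise the camera mast over a plaster cast for its photograph

ROBOT

A 6-joint arm with a two-finger parallel gripper is mounted at the origin on a cart in front of the work surface, level with it; the furniture and walls round the work are solid. World frame = base frame: x ahead of the robot, y to its left, z up, the work surface at z = 0. Lengths are in mm, angles in rad, forces in N, time in s.
With the tool pointing down it reaches from about 275 to 775 mm from the base axis. Payload 14.6 kg.
Tool frame: the origin (TCP) lies midway between the tips of the shut fingers; the grasp point (between the pads) lies 19 mm behind it; z points along the fingers, y is the line along which they close (so a half turn about z gives the same grasp; the last joint's range is limited). The gripper opens to 85 mm and grips with 20 to 120 N. Pads are 22 mm wide; open, the fingers measure 114 mm over their backs; the gripper's body (76 mm by 85 mm) begins 54 mm behind the grasp point. The pads swing forward as they close: fully open they stand 13 mm farther back than shut.
Start: joints at [-1.489, 0.263, -0.048, 1.259, 0, 1.415], TCP at [123.155, -510.354, 231.278] pointing down, gripper open.
Joint ranges: [-2.65, 2.65], [-0.89, 1.7], [-1.18, 1.37], [-2.13, 2.11], [-1.35, 1.29], [-3.14, 3.14]. Speed limits (rad/s): [1.89, 1.89, 2.57, 2.79, 3.14, 3.14].

INTERFACE

Orientations are given as a rotation vector (axis times angle).
In Python, from bench import monitor, viewer, workorder gives the robot as it stands.
- The arm moves only by the shell command python3 -m crank 'ROWS' [FORCE]. ROWS is text: rows parted by semicolons, each of 7 numbers parted by spaces: the finger opening in mm, from 0 to 85.4, then the shift along the world's x, y, z each as a share of 150 mm, from -1 to 1, then the turn, a rotation vector about the world's x, y, z each as a share of 30 degrees, from -1 to 1. A call has exactly 8 rows; each row is the pose to reach, as a shift and turn from the pose commanded when the call began; what a row does not reach only later rows make up. A row lasts 1/10 s, in which the tool goes at most 50 mm and 8.59 degrees, less where a joint would pass 70% of its speed; a pose out of reach is approached as far as the arm can. A call with a number of a shift or a turn outside -1 to 1 is refused whole. A call with a gripper value outside its range is refused whole. The fingers move at their own pace and stop on an object; FORCE is the grip in N (left out, the last holds). Time passes only in rows, so rows that repeat a pose let the fingers close, or fill a call up. It gives the time, the measured TCP pose, the force, the opening and the grip force at its end, in the units of the state.
- monitor.state(): the state, without advancing time (a new reading comes with each control period).
- viewer.capture(name): name is "scene" or "side" or "wrist"; returns the picture (400x640x3 uint8, red, green, blue); there is no depth.
- viewer.camera_info(name): a dict with "K" (3x3 intrinsics, pixels), "position" and "rotation" of the camera in the world. Camera axes: x right, y up, looking along -z (the intrinsics and any distortion apply to the point x, -y, -z); pixel columns grow to the right and rows downward; lengths in mm; the calibration is good to about 2 mm. A picture is of the moment at which its call begins: read the wrist's pose just before it. camera_info takes no time and is no camera call; for the wrist camera it gives the pose at the moment of the call.
- workorder.close_job(): hands the job in; it is judged then, once.
Trained networks look in the newest picture that a camera, given by its name, has taken for a name from the list of things; names that differ only in an ending like _2 or _b are one class to them, and where a whole thing is asked for, a point or a joint stands for the part that bears it (a point fixed in the world has none). Each returns a list of dicts, best first, with "p" (0 to 1); they miss things now and then, are a little off and sometimes report something else, mostly with a low value. They report only what shows in the picture. A call takes as long as a camera call. They do not tell look-alikes from the thing itself.
- viewer.look_for(camera, query): "bbox" ([left, top, right, bottom] in pixels, round what is visible of it).
- viewer.trace(camera, query): "region" (400x640 bool, what is visible of it) and "bbox" ([left, top, right, bottom] in pixels, round what is visible of it).
- viewer.tip_of(camera, query): "position" ([row, column] in pixels: a listed point, or the origin of a listed thing).
The state is a dict: "time": time; "joints": joint angles; "qvel": joint speeds; "joint_torque": joint torques, N m; "ee_pos": TCP position; "ee_rot": TCP orientation; "wrist_force": force on the tool from outside, world axes, zero at the start; "wrist_torque": the same for the moment, N m; "grip_width": finger opening in mm; "grasp_force": force on a finger pad.
Only numpy, scipy, OpenCV 4.12 (cv2) and the standard library are available. Lean on these libraries where they do the work, as an engineer would, in place of code of your own. Each camera call takes 0.05 s, during which the arm holds its last target. There are 200 camera calls.

TASK

Set up the camera for a photograph of the yellow plaster cast: take the closed camera mast out of its white charging dock without pressing its orange release button, and stand it upright in the socket of the photo base, foot fully home and lens facing the cast. Then pinch the grip front to back so that the orange button is pressed right in, and pull the mast straight up past its first stop to its second stop, fully extended, with the foot staying home in the socket. Finish holding the mast up at the second stop, since it sinks when let go, and leave the cast and the other things on the counter where they are.

Things in the scene. Friction and masses are not known exactly. Their poses are not given: they have to be found in the camera images.
- monopod: telescopic camera mast, 176 mm tall closed, 0.5 kg; origin: centre of the foot's underside; z up along the mast, lens looks to +x (and down), orange button on -x. Foot: steel pin 20 mm across, 40 mm long, last 5 mm tapering to 12 mm; on it a black shoulder 33 mm across, whose underside (z = 40 mm) rests on the rim of a dock or socket. Black outer tube 26 to 30 mm across, up to z = 119 mm
- grip (a point): where to grasp the grip, a grey block 32 (x) x 28 (y) x 54 mm on top of the mast: on the mast's axis, 23 mm below the block's top, 153 mm above the foot's underside when closed; rises with it. Axes as the mast. Plain ribbed sides (+y, -y) 28 mm apart; front face (+x) to button (-x) 38 mm, 32.5 mm with the button pressed. Held with the button out, the mast stays closed and can be carried
- button_face (a point): centre of the outer face of the orange release button (16 mm wide, 22 mm high) on the grip's -x side
- release (a joint): orange release button: 0 out, 0.0055 m pressed right in (toward the mast's +x). Spring: 3 N to start it, 7 N right in; springs out when let go. Pressed by 5 mm or more it draws the lock pin that keeps the mast closed: the tubes can then slide, and with the foot in the air the outer tube would drop. The pin does not lock at the stops: let go, the mast sinks to 13 mm or less
- mast_upper (a joint): upper section, which carries grip and camera: 0 closed, 0.045 m fully out. It slides with 0.25 N of friction, so it usually comes out first (the first stop), and sinks under its weight when let go
- mast_lower (a joint): middle section: 0 closed, 0.045 m fully out, 0.5 N of friction. Both sections out, 0.090 m in all, is the second stop, which is solid: pulling on lifts the foot (the outer tube weighs about 0.3 kg)
- photo_base: heavy fixed dark steel plate 250 x 150 mm, top 10 mm above the counter, origin under its centre, x along its length. A bright turned boss 42 mm in diameter with the socket stands 80 mm from the centre toward -x; a matt grey stage with a photo scale lies toward +x
- socket (a point): centre of the socket's mouth, at the top of the boss, 55 mm above the counter. Vertical bore 22 mm in diameter, 43 mm deep, slight chamfer; the foot is home when the shoulder rests on the rim, the foot's underside then 40 mm below this point
- dock: fixed round white charging dock, 84 mm in diameter at the foot, with a boss 42 mm in diameter and 50 mm high in which the mast stands at the start (foot's underside 10 mm above the counter). Origin under its centre; vertical bore 22 mm in diameter
- cast: yellow plaster arch model 53 x 68 x 29 mm lying loose on the grey stage; origin at the centre of its underside
- tape: roll of blue tape, 52 mm in diameter, 18 mm high, bystander; origin at the centre of its underside
- caliper: small steel caliper 34 x 130 x 9 mm, bystander; origin under its centre
- next_cast: white plaster arch model 53 x 68 x 29 mm, bystander; origin at the centre of its underside
- lens (a point): front of the camera lens; the round black camera with a ring light, 40 mm across, hangs on the front (+x) of the grip's foot between x = 20 and 64 mm and, closed, z = 84 to 127 mm of the mast, and rises with the grip
There are look-alikes about, which are no part of the job. Leave any black look-alike of the cast alone.

How it is judged:
By the outcome, as a careful person would: the job done as asked, in the order asked, and still so for the second after the job is handed in, while the arm keeps its last pose, push and grip.
It also fails if it takes over 51 s, if anything falls off the work surface, if the arm or the gripper's body presses on something with over 40 N, if the wrist force passes 120 N, or if a joint passes its speed limit or range.

## Working session

There is one attempt and no reset: what is moved stays moved. The work goes in short steps, Python scripts to look and compute and a shell command to move; the robot and the scene stay as the last step left them, time stands still between calls to the robot, and variables do not carry over. Pictures are saved under pics/ and viewed, at most 10 in all, crops included, and the job is handed in when it is done.

```bash
mkdir -p pics; ls; cat > h.py <<'E'
import numpy as np, cv2
from bench import monitor, viewer, workorder
def ray(ci,rc):
    K=np.array(ci["K"],float);R=np.array(ci["rotation"],float).reshape(3,3);p=np.array(ci["position"],float)
    r,c=rc
    d=np.linalg.inv(K)@np.array([c,r,1.0]); d=np.array([d[0],-d[1],-d[2]])
    return p,R@d
def onz(ci,rc,z):
    p,d=ray(ci,rc); return p+d*(z-p[2])/d[2]
def proj(ci,P):
    K=np.array(ci["K"],float);R=np.array(ci["rotation"],float).reshape(3,3);p=np.array(ci["position"],float)
    q=R.T@(np.array(P,float)-p); q=np.array([q[0],-q[1],-q[2]]); u=K@q; return u[1]/u[2],u[0]/u[2]
def tri(rs):
    A=np.zeros((3,3));b=np.zeros(3)
    for p,d in rs:
        d=d/np.linalg.norm(d);M=np.eye(3)-np.outer(d,d);A+=M;b+=M@p
    X=np.linalg.solve(A,b)
    return X,[np.linalg.norm(np.cross(X-p,d/np.linalg.norm(d))) for p,d in rs]
def save(n,im): cv2.imwrite("pics/"+n+".png",cv2.cvtColor(im,cv2.COLOR_RGB2BGR))
E
python3 - <<'E'
from h import *
Z={"monopod":None,"grip":None,"button_face":None,"lens":None,"photo_base":0,"socket":55,"dock":0,"cast":10,"tape":0,"caliper":0,"next_cast":0}
ims=[]
for cam in("scene","side"):
    im=viewer.capture(cam); save(cam+"0",im); ci=viewer.camera_info(cam)
    print(cam,{k:np.round(v,2).tolist() if not isinstance(v,(str,dict)) else v for k,v in ci.items()})
    for n,z in Z.items():
        for t in viewer.tip_of(cam,n)[:3]:
            if t["p"]<.25: continue
            rc=t["position"]
            print(n,round(t["p"],2),np.round(rc,1), np.round(onz(ci,rc,z),0) if z is not None else "")
s=monitor.state();print(s["time"],s["ee_pos"],s["ee_rot"],s["wrist_force"])
E
```

```text
pics
scene {'K': [[410.15, 0.0, 316.32], [0.0, 410.15, 201.74], [0.0, 0.0, 1.0]], 'position': [-408.64, 489.79, 1077.27], 'rotation': [0.54, -0.87, -1.88]}
grip 0.6 [206.4 349.4] 
button_face 0.61 [257.6 258.8] 
button_face 0.32 [239.2 346.4] 
lens 0.53 [211.  338.1] Traceback (most recent call last):
  File "<stdin>", line 11, in <module>
  File "h.py", line 9, in onz
    p,d=ray(ci,rc); return p+d*(z-p[2])/d[2]
        ~~~^^^^^^^
  File "h.py", line 4, in ray
    K=np.array(ci["K"],float);R=np.array(ci["rotation"],float).reshape(3,3);p=np.array(ci["position"],float)
                                ~~~~~~~~~~~~~~~~~~~~~~~~~~~~~~~~~~~~~~^^^^^
ValueError: cannot reshape array of size 3 into shape (3,3)
```

View pics/scene0.png

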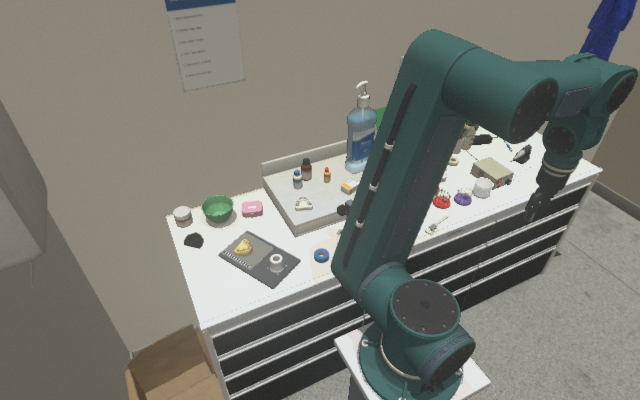

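The scene view shows the photo base at about (260,258) px, with its boss at (277,262) and the yellow cast at (243,247). The mast is mostly hidden behind the arm near (345,210). The camera rotation is a rotation vector, so I'll fix the helper.

```bash
sed -i 's/R=np.array(ci\["rotation"\],float).reshape(3,3)/R=cv2.Rodrigues(np.array(ci["rotation"],float))[0]/' h.py
python3 - <<'E'
from h import *
Z={"grip":153+10,"button_face":163,"lens":110,"photo_base":0,"socket":55,"dock":0,"cast":10,"tape":0,"caliper":0,"next_cast":0}
for cam in("side","scene"):
    im=viewer.capture(cam); save(cam+"1",im); ci=viewer.camera_info(cam)
    print(cam,np.round(ci["position"]),np.round(ci["K"][0],1))
    for n,z in Z.items():
        for t in viewer.tip_of(cam,n)[:3]:
            if t["p"]<.25: continue
            rc=t["position"]
            print(n,round(t["p"],2),np.round(rc,1), np.round(onz(ci,rc,z),0) if z is not None else "")
s=monitor.state();print(s["time"],s["ee_pos"],s["ee_rot"],s["wrist_force"])
E
```

```text
side [  121. -1481.   794.] [450.5   0.  324.8]
grip 0.85 [188.8 311.5] [487. -55. 163.]
lens 0.76 [204.2 321.1] [514. -81. 110.]
lens 0.68 [273.1 339.9] [ 442. -513.  110.]
photo_base 0.56 [192.9 303.9] [538. 279.   0.]
socket 0.58 [194.4 287.9] [444. 163.  55.]
dock 0.61 [228.  309.7] [479. -42.   0.]
dock 0.31 [195.3 304. ] [532. 254.   0.]
cast 0.62 [188.5 315.7] [594. 288.  10.]
cast 0.58 [181.  333.4] [695. 347.  10.]
cast 0.34 [232.1 307.8] [460. -88.  10.]
tape 0.63 [218.9 296. ] [448.  46.   0.]
caliper 0.75 [286.3 312.5] [ 394. -398.    0.]
next_cast 0.49 [270.3 339.3] [ 496. -342.    0.]
scene [-409.  490. 1077.] [410.2   0.  316.3]
grip 0.56 [206.1 348.6] [478. -70. 163.]
lens 0.47 [213.  338.8] [513. -53. 110.]
socket 0.8 [258.2 277.7] [460. 203.  55.]
dock 0.53 [238.2 349. ] [481. -82.   0.]
cast 0.76 [238.7 194.6] [719. 425.  10.]
cast 0.55 [251.4 243.3] [581. 287.  10.]
tape 0.56 [258.7 318.9] [441.  61.   0.]
tape 0.55 [238.7 347.9] [480. -77.   0.]
caliper 0.6 [238.5 345. ] [486. -68.   0.]
caliper 0.51 [226.5 436.9] [ 387. -409.    0.]
1.4 [ 123.14009885 -510.34108194  231.27426021] [-3.11957166e+00 -3.71034135e-01 -7.28440164e-06] [-0.65906919 -0.5674411   0.54580884]
```

View pics/side1.png

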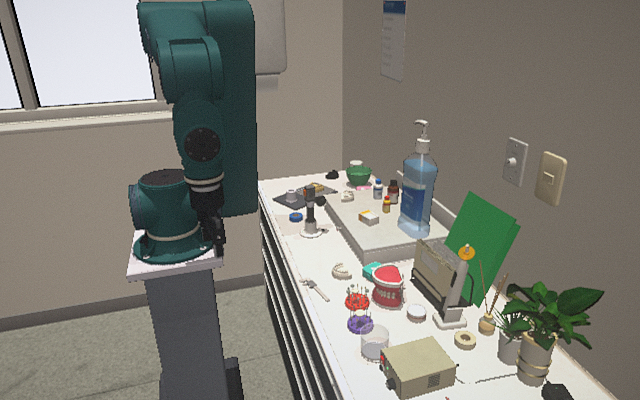

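The side view shows the mast in the white dock at about (311,210), with its foot at (311,232) and the lens on its right (+x) side. The photo base is at (305,195), with the yellow cast on it at (316,188). A dark look-alike sits at (333,175), and other plaster models are near (347,197) and (340,270). From the two views, the mast is at about (480,-65), the socket at (455,190) and the cast at (585,287). I'll raise the arm and swing toward the mast with a half turn, which keeps joint 6 near zero.

```bash
python3 -m crank '85 0.2 0.4 0.4 0 0 0.5; 85 0.6 1 1 0 0 1; 85 0.6 1 1 0 0 1; 85 0.6 1 1 0 0 1; 85 0.6 1 1 0 0 1; 85 0.6 1 1 0 0 1; 85 0.6 1 1 0 0 1; 85 0.6 1 1 0 0 1' 60
python3 -m crank '85 0.6 1 0 0 0 1; 85 0.6 1 0 0 0 1; 85 0.6 1 0 0 0 1; 85 0.6 1 0 0 0 1; 85 0.6 1 0 0 0 1; 85 0.6 1 0 0 0 1; 85 0.6 1 0 0 0 1; 85 0.6 1 0 0 0 1'
python3 -m crank '85 0.5 1 0 0 0 1; 85 0.5 1 0 0 0 1; 85 0.5 1 0 0 0 1; 85 0.5 1 0 0 0 1; 85 0.5 1 0 0 0 1; 85 0.5 1 0 0 0 1; 85 0.5 1 0 0 0 1; 85 0.5 1 0 0 0 1'
python3 - <<'E'
from h import *
im=viewer.capture("wrist");ci=viewer.camera_info("wrist"); save("w1",im)
print(np.round(ci["position"]),np.round(ci["K"][0],1))
print(monitor.state()["joints"])
for n,z in {"grip":163,"button_face":163,"lens":110,"dock":0,"socket":55,"cast":10}.items():
    for t in viewer.tip_of("wrist",n)[:3]:
        if t["p"]>.25: print(n,round(t["p"],2),np.round(t["position"]),np.round(onz(ci,t["position"],z)))
E
```

```text
time: 2.2
ee_pos: [212.8, -360.7, 380.4]
ee_rot: [-2.916, -1.165, 0.0]
wrist_force: [-0.1, 0.5, -0.2]
grip_width: 84.9
grasp_force: 0.0
time: 3.0
ee_pos: [302.8, -211.3, 380.9]
ee_rot: [-2.518, -1.878, 0.0]
wrist_force: [-0.2, -0.3, -0.6]
grip_width: 85.1
grasp_force: 0.0
time: 3.8
ee_pos: [377.9, -61.3, 381.2]
ee_rot: [-1.947, -2.465, 0.0]
wrist_force: [0.1, 1.1, 0.2]
grip_width: 85.4
grasp_force: 0.0
[358.  21. 525.] [281.1   0.  317.3]
[-3.74282351e-01  1.14965952e-02  5.03674695e-02  1.60962521e+00
 -5.71035436e-05  9.62283466e-01]
grip 0.58 [191. 383.] [471. -71. 163.]
button_face 0.51 [191. 370.] [455. -76. 163.]
lens 0.68 [184. 405.] [517. -66. 110.]
dock 0.87 [167. 363.] [471. -76.   0.]
```

View pics/w1.png

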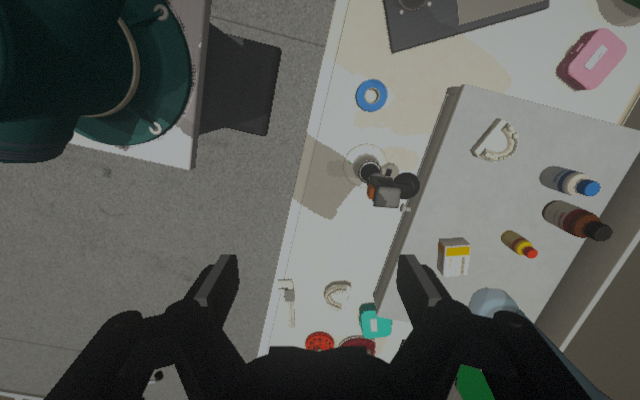

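The wrist view shows the mast from above: grip at (385,195), camera head at (405,185), orange button at (370,193), dock at (365,165). Lens direction is about +x. The raised tray edge lies just behind the lens. I'll turn the gripper to match and move closer.

```bash
python3 -m crank '85 0.2 0 -0.1 0 0 0.3; 85 0.4 -0.08 -0.3 0 0 0.6; 85 0.5 -0.08 -0.4 0 0 1; 85 0.5 -0.08 -0.4 0 0 1; 85 0.5 -0.08 -0.4 0 0 1; 85 0.5 -0.08 -0.4 0 0 1; 85 0.5 -0.08 -0.4 0 0 1; 85 0.5 -0.08 -0.4 0 0 1'
python3 -m crank '85 0 0 0 0 0 0.3; 85 0 0 0 0 0 0.6; 85 0 0 0 0 0 1; 85 0 0 0 0 0 1;85 0 0 0 0 0 1; 85 0 0 0 0 0 1; 85 0 0 0 0 0 1; 85 0 0 0 0 0 1'
python3 -m crank '85 0 0 0 0 0 0.3; 85 0 0 0 0 0 0.7; 85 0 0 0 0 0 0.7; 85 0 0 0 0 0 0.7; 85 0 0 0 0 0 0.7; 85 0 0 0 0 0 0.7; 85 0 0 0 0 0 0.7; 85 0 0 0 0 0 0.7'
python3 - <<'E'
from h import *
im=viewer.capture("wrist");ci=viewer.camera_info("wrist"); save("w2",im[:, :])
print(np.round(ci["position"]))
print(np.round(monitor.state()["joints"],2))
for n,z in {"grip":163,"button_face":163,"lens":110,"dock":0}.items():
    for t in viewer.tip_of("wrist",n)[:3]:
        if t["p"]>.25: print(n,round(t["p"],2),np.round(t["position"]),np.round(onz(ci,t["position"],z)))
E
```

```text
time: 4.95
ee_pos: [453.1, -72.4, 321.7]
ee_rot: [1.24, 2.886, 0.0]
wrist_force: [-0.6, -0.0, -0.6]
grip_width: 84.8
grasp_force: 0.0
time: 5.75
ee_pos: [453.1, -72.4, 321.4]
ee_rot: [0.451, 3.109, -0.0]
wrist_force: [0.2, 0.7, -0.3]
grip_width: 84.9
grasp_force: 0.0
time: 6.55
ee_pos: [453.1, -72.3, 321.3]
ee_rot: [0.124, -3.139, 0.0]
wrist_force: [-0.9, 0.9, 0.3]
grip_width: 85.0
grasp_force: 0.0
[368. -80. 465.]
[-0.34  0.14  0.03  1.46  0.   -0.42]
grip 0.91 [197. 317.] [472. -71. 163.]
button_face 0.68 [180. 317.] [452. -74. 163.]
lens 0.58 [218. 319.] [520. -65. 110.]
dock 0.75 [170. 317.] [479. -71.   0.]
```

View pics/w2.png

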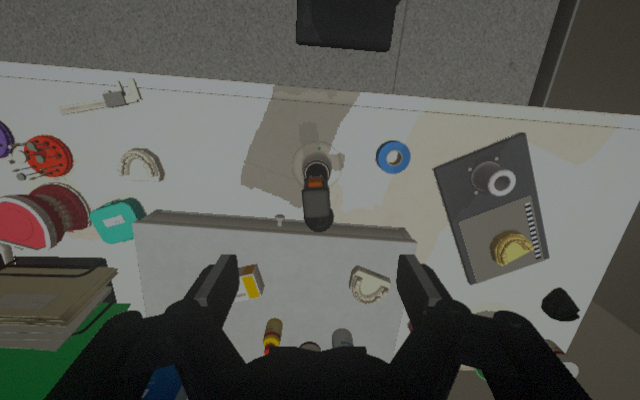

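The close wrist view shows the mast at (317,195), button side up at (317,182), with the lens pointing down-image (+x). The photo base is on the right, with its socket at (498,180), the yellow cast at (513,249) on the stage, and the black look-alike at (561,304). The white casts at (370,285) and (140,163) are bystanders. I'll enlarge the mast and the cast area to confirm both and get the yaw.

```bash
python3 - <<'E'
from h import *
im=viewer.capture("wrist");ci=viewer.camera_info("wrist")
a=cv2.resize(im[145:245,270:370],(400,400),interpolation=cv2.INTER_CUBIC)
b=cv2.resize(im[130:290,430:590],(400,400),interpolation=cv2.INTER_CUBIC)
save("crop",np.hstack([a,b]))
for n,z in {"grip":163,"button_face":163,"photo_base":10,"socket":55,"cast":10}.items():
    for t in viewer.tip_of("wrist",n)[:3]:
        if t["p"]>.25: print(n,round(t["p"],2),np.round(t["position"]),np.round(onz(ci,t["position"],z)))
for n in("photo_base","cast"):
  for t in viewer.trace("wrist",n)[:2]:
    m=t["region"].astype(np.uint8); ys,xs=np.nonzero(m)
    if t["p"]<.3: continue
    W=np.array([onz(ci,p,10 if n!="cast" else 25)[:2] for p in zip(ys,xs)],np.float32)
    print(n,round(t["p"],2),t["bbox"],cv2.minAreaRect(W))
E
```

```text
grip 0.92 [196. 313.] [471. -77. 163.]
button_face 0.67 [180. 314.] [452. -77. 163.]
photo_base 0.96 [213. 492.] [531. 240.  10.]
photo_base 0.32 [166. 317.] [470. -72.  10.]
cast 0.93 [244. 507.] [588. 285.  10.]
cast 0.71 [307. 554.] [718. 420.  10.]
photo_base 0.88 [436.3, 134.9, 551.1, 280.1] ((534.10009765625, 245.70904541015625), (252.46923828125, 151.0388946533203), 28.486417770385742)
photo_base 0.49 [301.9, 162.4, 336.5, 233.6] ((527.5886840820312, -67.53938293457031), (124.44096374511719, 51.632205963134766), 9.47272777557373)
cast 0.87 [490.5, 231.6, 536.2, 262.9] ((583.219482421875, 276.46044921875), (63.48508834838867, 69.17799377441406), 39.15369415283203)
cast 0.8 [545.4, 288.8, 579.7, 320.7] ((705.9383544921875, 416.23272705078125), (94.7535171508789, 51.14973831176758), 51.685909271240234)
```

View pics/crop.png

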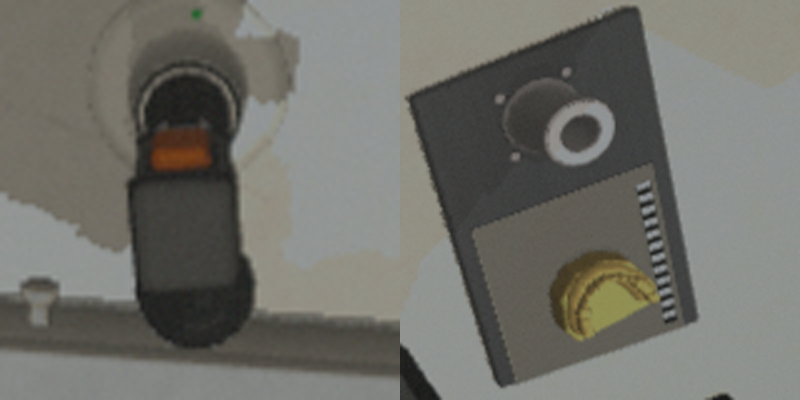

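The crop confirms the orange button on the mast's robot-side face, with the black camera opposite it. On the base it confirms the yellow cast, the scale and the socket at px (503,182). Next I'll compute the block's pose from its top corners and the socket centre from the ring.

```bash
python3 - <<'E'
from h import *
ci=viewer.camera_info("wrist")
c=[(132,182),(235,178),(240,288),(140,294)]
for z in (186,):
    W=[onz(ci,(145+y/4,270+x/4),z) for x,y in c]; print(np.round(W,1)); print(cv2.minAreaRect(np.float32([w[:2] for w in W])), np.mean(W,0))
    for i,j in((0,1),(3,2),(0,3),(1,2)): d=W[j]-W[i]; print(np.degrees(np.arctan2(d[1],d[0])),np.linalg.norm(d))
print("ring",onz(ci,(130+132/2.5,430+180/2.5),55))
print("button", [onz(ci,(145+y/4,270+x/4),170) for x,y in((150,150),(212,148))])
for n,P in (("tcp",monitor.state()["ee_pos"]),): print(proj(ci,P))
print(cv2.Rodrigues(np.array(ci["rotation"]))[0].round(3))
E
```

```text
[[458.2 -87.3 186. ]
 [454.9 -60.6 186. ]
 [485.7 -56.4 186. ]
 [489.6 -83.1 186. ]]
((472.1315002441406, -71.827880859375), (31.74012565612793, 26.9947566986084), 7.468032360076904) [472.11760753 -71.87251739 186.        ]
96.85307151136189 26.82644444662938
98.24507828509711 26.99723360845317
7.468045666765426 31.740108090957374
7.781102151330564 31.08652147447388
ring [464.43622283 209.2771217   55.        ]
button [array([453.79167297, -83.38988613, 170.        ]), array([451.89484351, -66.587934  , 170.        ])]
(np.float64(255.0440007966949), np.float64(318.087808418429))
[[-0.079 -0.941 -0.328]
 [ 0.997 -0.074 -0.027]
 [ 0.001 -0.329  0.944]]
```

The block fit is 31.7×27 mm, matching the given 32×28. Mast axis is (472,-72), yaw 7.5°. The base fit is 252×151 mm, yaw 28.5°, with the socket at (464,208.5) by two measures. I'll descend for a side grasp.

```bash
python3 -m crank '85 0.06 0 0 0 0 0.1; 85 0.127 0.003 -0.1 0 0 0.1; 85 0.127 0.003 -0.3 0 0 0.1; 85 0.127 0.003 -0.5 0 0 0.1; 85 0.127 0.003 -0.7 0 0 0.1; 85 0.127 0.003 -0.8 0 0 0.1; 85 0.127 0.003 -0.8 0 0 0.1; 85 0.127 0.003 -0.8 0 0 0.1'
python3 -m crank '85 0 0 -0.15 0 0 0; 85 0 0 -0.3 0 0 0; 85 0 0 -0.38 0 0 0; 85 0 0 -0.38 0 0 0; 70 0 0 -0.38 0 0 0; 60 0 0 -0.38 0 0 0; 50 0 0 -0.38 0 0 0; 45 0 0 -0.38 0 0 0'
python3 - <<'E'
from h import *
im=viewer.capture("wrist");save("w3",im[100:400,120:520])
E
```

```text
time: 8.0
ee_pos: [472.4, -72.0, 201.9]
ee_rot: [-0.207, 3.135, -0.0]
wrist_force: [0.7, -0.9, -0.4]
grip_width: 85.0
grasp_force: 0.0
time: 8.8
ee_pos: [472.5, -72.0, 144.8]
ee_rot: [-0.207, 3.134, -0.001]
wrist_force: [-0.2, -0.7, -0.7]
grip_width: 45.5
grasp_force: 0.0
```

View pics/w3.png

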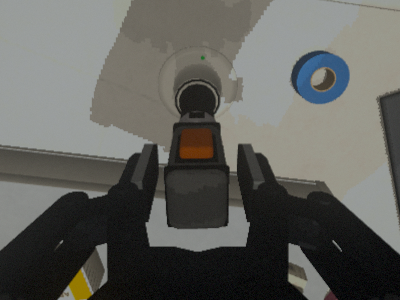

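The wrist crop shows the grip block centred between the fingers at (197,195), with the button at (197,145) between them and untouched. I'll close and lift.

```bash
python3 -m crank '35 0 0 0 0 0 0; 24 0 0 0 0 0 0; 24 0 0 0 0 0 0; 24 0 0 0 0 0 0; 24 0 0 0 0 0 0; 24 0 0 0 0 0 0; 24 0 0 0 0 0 0; 24 0 0 0 0 0 0' 60
python3 -m crank '24 0 0 0.05 0 0 0; 24 0 0 0.1 0 0 0; 24 0 0 0.2 0 0 0; 24 0 0 0.3 0 0 0; 24 0 0 0.4 0 0 0; 24 0 0 0.5 0 0 0; 24 0 0 0.55 0 0 0; 24 0 0 0.6 0 0 0'
```

```text
time: 9.65
ee_pos: [472.3, -72.0, 144.5]
ee_rot: [-0.207, 3.134, -0.001]
wrist_force: [-1.0, -1.6, 6.1]
grip_width: 27.2
grasp_force: 58.6
time: 10.45
ee_pos: [472.1, -71.8, 234.7]
ee_rot: [0.207, -3.135, -0.0]
wrist_force: [0.1, -0.1, -5.2]
grip_width: 27.7
grasp_force: 60.6
```

```bash
python3 -m crank '24 0 0.08 0 0 0 0.1; 24 0 0.25 0 0 0 0.3; 24 0 0.45 0 0 0 0.5; 24 0 0.65 0 0 0 0.73; 24 0 0.8 0 0 0 0.73; 24 0 0.9 0 0 0 0.73; 24 0 0.95 0 0 0 0.73; 24 0 0.95 0 0 0 0.73'
python3 -m crank '24 -0.02 0.15 0 0 0 0; 24 -0.04 0.35 0 0 0 0; 24 -0.053 0.55 0 0 0 0; 24 -0.053 0.7 0 0 0 0; 24 -0.053 0.82 0 0 0 0; 24 -0.053 0.9 0 0 0 0; 24 -0.053 0.915 0 0 0 0; 24 -0.053 0.915 0 0 0 0'
python3 - <<'E'
from h import *
for cam in("wrist","scene","side"):
    im=viewer.capture(cam);ci=viewer.camera_info(cam)
    save("p_"+cam,im)
    for n,z in {"grip":253,"socket":55,"lens":200,"photo_base":10}.items():
        for t in viewer.tip_of(cam,n)[:2]:
            if t["p"]>.25: print(cam,n,round(t["p"],2),np.round(t["position"]),np.round(onz(ci,t["position"],z)))
s=monitor.state();print(s["joints"],s["ee_pos"],s["ee_rot"])
a=cv2.imread("pics/p_wrist.png")[60:360,120:520]
b=cv2.resize(cv2.imread("pics/p_scene.png")[180:280,200:333],(400,300))
cv2.imwrite("pics/p.png",np.hstack([a,b]))
E
```

```text
time: 11.25
ee_pos: [471.8, 71.5, 233.9]
ee_rot: [0.802, -3.037, -0.0]
wrist_force: [-0.8, -0.8, -5.4]
grip_width: 27.2
grasp_force: 60.6
time: 12.05
ee_pos: [464.3, 207.4, 234.1]
ee_rot: [0.799, -3.038, 0.0]
wrist_force: [-0.0, -0.6, -5.2]
grip_width: 26.9
grasp_force: 61.1
wrist grip 0.84 [274. 316.] [464. 206. 253.]
wrist grip 0.6 [178. 317.] [419. 182. 253.]
wrist socket 0.86 [181. 316.] [470. 208.  55.]
wrist socket 0.27 [238. 319.] [534. 249.  55.]
scene grip 0.53 [211. 270.] [475. 210. 253.]
scene socket 0.79 [260. 277.] [456. 209.  55.]
scene lens 0.51 [220. 258.] [512. 239. 200.]
scene photo_base 0.8 [256. 257.] [540. 250.  10.]
side grip 0.64 [139. 291.] [488. 266. 253.]
side socket 0.98 [192. 290.] [459. 185.  55.]
side lens 0.5 [142. 288.] [501. 396. 200.]
side lens 0.46 [156. 298.] [500. 197. 200.]
side photo_base 0.98 [194. 306.] [536. 241.  10.]
[ 2.60667939e-01  2.34095855e-01 -8.04666467e-02  1.25622741e+00
 -7.63494859e-06 -2.53724246e-01] [464.24574742 207.86820592 234.26616835] [-7.99124897e-01  3.03825004e+00 -1.19578482e-05]
```

View pics/p.png

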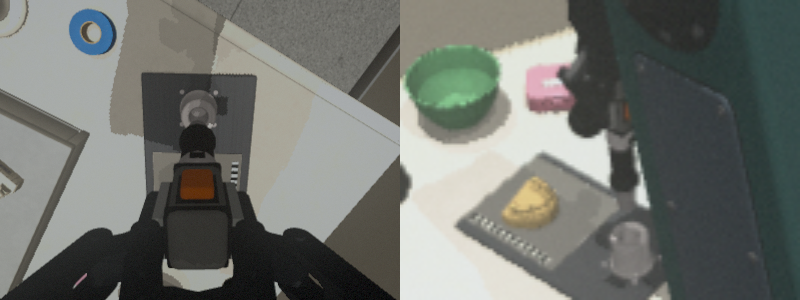

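The left view shows the foot over the boss, aligned in image column, with the lens pointing along the base. The right (scene) crop shows the mast upright just above the boss. I'll lower until the foot is about 7 mm above the rim and check the offset from near.

```bash
python3 -m crank '24 0 0.003 -0.05 0 0 0; 24 0 0.003 -0.1 0 0 0; 24 0 0.003 -0.15 0 0 0; 24 0 0.003 -0.2 0 0 0; 24 0 0.003 -0.25 0 0 0; 24 0 0.003 -0.25 0 0 0; 24 0 0.003 -0.25 0 0 0; 24 0 0.003 -0.25 0 0 0'
python3 - <<'E'
from h import *
s=monitor.state();p=np.array(s["ee_pos"]);f=p+[0,0,19-153];print(p,f)
crops=[]
for cam,S in(("wrist",50),("side",30)):
    im=viewer.capture(cam);ci=viewer.camera_info(cam)
    r,c=proj(ci,f); r2,c2=proj(ci,[464.2,208.5,55])
    print(cam,"foot px",r,c,"socket px",r2,c2,"base edges")
    r0,c0=int(r2)-S,int(c2)-S
    crops.append(cv2.resize(im[r0:r0+2*S,c0:c0+2*S],(400,400),interpolation=cv2.INTER_CUBIC)); print("origin",r0,c0,"scale",200/S)
save("q",np.hstack(crops))
E
```

```text
time: 13.6
ee_pos: [464.4, 208.3, 197.1]
ee_rot: [-0.799, 3.038, -0.0]
wrist_force: [0.2, -0.4, -6.0]
grip_width: 27.3
grasp_force: 61.0
[464.43355886 208.34444342 197.09466919] [464.43355886 208.34444342  63.09466919]
wrist foot px 187.3664648471452 317.5271898865712 socket px 184.99965422644163 317.75784720902556 base edges
origin 134 267 scale 4.0
side foot px 187.7551390504983 290.4191457334071 socket px 189.54184653250314 290.4395708303628 base edges
origin 159 260 scale 6.666666666666667
```

View pics/q.png

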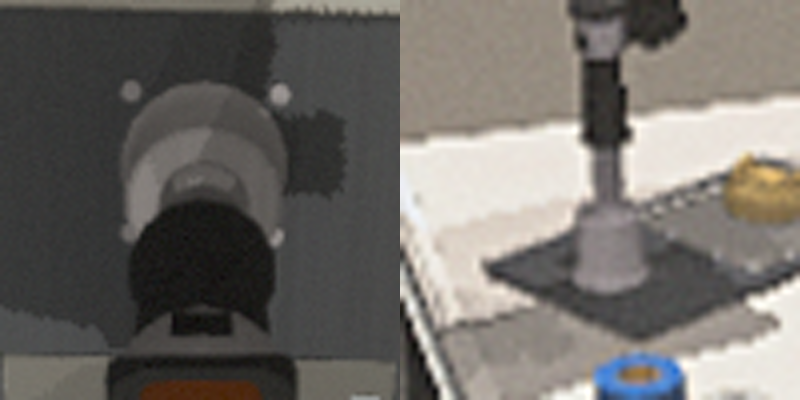

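In the wrist crop the foot pin (column 205) is centred over the boss rim (column 205), and the side crop shows the pin over the boss. The tapered tip allows several mm of error, so I'll lower gently and feel for side force.

```bash
python3 -m crank '24 0 0 -0.02 0 0 0; 24 0 0 -0.04 0 0 0; 24 0 0 -0.055 0 0 0; 24 0 0 -0.07 0 0 0; 24 0 0 -0.08 0 0 0; 24 0 0 -0.09 0 0 0; 24 0 0 -0.09 0 0 0; 24 0 0 -0.09 0 0 0'
python3 - <<'E'
from h import *
s=monitor.state();print(s["ee_pos"],s["wrist_force"],s["wrist_torque"])
im=viewer.capture("wrist");ci=viewer.camera_info("wrist")
f=np.array(s["ee_pos"])+[0,0,19-153]
r0,c0=165,287; k=10
a=cv2.resize(im[r0:r0+50,c0:c0+60],(600,500),interpolation=cv2.INTER_CUBIC)
a=np.clip(a.astype(float)*1.4,0,255).astype(np.uint8)
t=np.linspace(0,2*np.pi,90)
for P,R,col in(([464.2,208.5,55],21,(0,255,0)),([464.2,208.5,55],11,(255,255,0)),([f[0],f[1],f[2]+40],16.5,(255,0,0))):
    for q in t:
        r,c=proj(ci,np.array(P)+[R*np.cos(q),R*np.sin(q),0]); x,y=int((c-c0+.5)*k),int((r-r0+.5)*k)
        cv2.circle(a,(x,y),1,col,-1)
save("r",a)
E
```

```text
time: 14.5
ee_pos: [464.3, 208.3, 183.3]
ee_rot: [0.799, -3.038, 0.0]
wrist_force: [-0.8, 0.1, -4.3]
grip_width: 27.5
grasp_force: 61.1
[464.25398145 208.30713572 183.29237796] [-0.81317539  0.11810784 -4.34973314] [ 0.0023625  -0.00161909  0.02904592]
```

View pics/r.png

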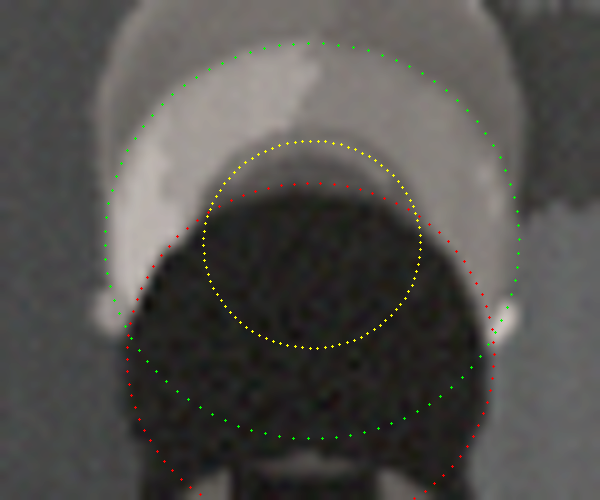

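The overlay fits the boss rim and bore. The shoulder sits about 1 mm toward +lens, and the taper is in the bore with no side force. I'll go on down with a small correction.

```bash
python3 -m crank '24 -0.005 -0.002 0 0 0 0; 24 -0.005 -0.002 -0.02 0 0 0; 24 -0.005 -0.002 -0.04 0 0 0; 24 -0.005 -0.002 -0.06 0 0 0; 24 -0.005 -0.002 -0.08 0 0 0; 24 -0.005 -0.002 -0.1 0 0 0; 24 -0.005 -0.002 -0.1 0 0 0; 24 -0.005 -0.002 -0.1 0 0 0'
```

```text
time: 15.35
ee_pos: [463.5, 208.0, 168.3]
ee_rot: [0.799, -3.038, 0.0]
wrist_force: [1.1, 0.1, -5.9]
grip_width: 27.6
grasp_force: 61.1
```

```bash
python3 -m crank '24 0 0 -0.02 0 0 0; 24 0 0 -0.04 0 0 0; 24 0 0 -0.06 0 0 0; 24 0 0 -0.08 0 0 0; 24 0 0 -0.1 0 0 0; 24 0 0 -0.11 0 0 0; 24 0 0 -0.115 0 0 0; 24 0 0 -0.115 0 0 0'
python3 -m crank '24 0 0 -0.005 0 0 0; 24 0 0 -0.01 0 0 0; 24 0 0 -0.013 0 0 0; 24 0 0 -0.016 0 0 0; 24 0 0 -0.018 0 0 0; 24 0 0 -0.018 0 0 0; 24 0 0 -0.018 0 0 0; 24 0 0 -0.018 0 0 0'
```

```text
time: 16.15
ee_pos: [463.5, 208.0, 151.0]
ee_rot: [0.799, -3.038, 0.0]
wrist_force: [0.1, 0.3, -4.9]
grip_width: 27.2
grasp_force: 61.1
time: 16.95
ee_pos: [463.9, 208.1, 149.4]
ee_rot: [-0.799, 3.037, 0.0]
wrist_force: [-2.8, -0.6, 12.8]
grip_width: 27.5
grasp_force: 63.5
```

It touched down with 12.8 N up-force at z=149.4, against 149.5 predicted, so the foot is home. I'll release, rise and turn 90° for the front-to-back pinch.

```bash
python3 -m crank '35 0 0 0 0 0 0; 60 0 0 0 0 0 0; 85 0 0 0 0 0 0; 85 0 0 0 0 0 0; 85 0 0 0.1 0 0 0; 85 0 0 0.25 0 0 0; 85 0 0 0.4 0 0 0; 85 0 0 0.4 0 0 0'
python3 -m crank '85 0 0 0 0 0 -0.25; 85 0 0 0 0 0 -0.5; 85 0 0 0 0 0 -0.75; 85 0 0 0 0 0 -1; 85 0 0 0 0 0 -1; 85 0 0 0 0 0 -1; 85 0 0 0 0 0 -1; 85 0 0 0 0 0 -1'
python3 -m crank '85 0 0 0 0 0 -0.25; 85 0 0 0 0 0 -0.5; 85 0 0 0 0 0 -0.75; 85 0 0 0 0 0 -1; 85 0 0 0 0 0 -1; 85 0 0 0 0 0 -1; 85 0 0 0 0 0 -1; 85 0 0 0 0 0 -1'
python3 -m crank '85 0 0 0 0 0 -0.25; 85 0 0 0 0 0 -0.5; 85 0 0 0 0 0 -0.75; 85 0 0 0 0 0 -1; 85 0 0 0 0 0 -1; 85 0 0 0 0 0 -1; 85 0 0 0 0 0 -1; 85 0 0 0 0 0 -1'
python3 - <<'E'
from h import *
s=monitor.state();p=np.array(s["ee_pos"]);print(p,s["joints"])
im=viewer.capture("wrist");ci=viewer.camera_info("wrist"); save("t",im)
# predicted mast: axis (463.7,208.1), yaw 29.5
for n,z in {"grip":168,"button_face":170,"lens":110,"socket":55}.items():
    for t in viewer.tip_of("wrist",n)[:2]:
        if t["p"]>.25: print(n,round(t["p"],2),np.round(t["position"]),np.round(onz(ci,t["position"],z)))
# enlarge with overlay of block top z=191 (for foot z=15)
u=np.array([np.cos(np.radians(29.5)),np.sin(np.radians(29.5)),0]);v=np.array([-u[1],u[0],0])
A=np.array([463.7,208.1,191])
pts=[proj(ci,A+16*i*u+14*j*v) for i,j in((1,1),(1,-1),(-1,-1),(-1,1))]
print(np.round(pts,1))
r0=int(np.mean([q[0] for q in pts]))-60;c0=int(np.mean([q[1] for q in pts]))-80
r0=max(0,min(r0,280));k=5
a=cv2.resize(im[r0:r0+120,c0:c0+160],(800,600),interpolation=cv2.INTER_CUBIC)
P=np.array([((q[1]-c0+.5)*k,(q[0]-r0+.5)*k) for q in pts],np.int32)
cv2.polylines(a,[P],True,(255,255,0),1); print(r0,c0,P.tolist())
save("t2",a)
E
```

```text
time: 17.75
ee_pos: [464.6, 208.3, 210.7]
ee_rot: [-0.798, 3.035, 0.0]
wrist_force: [0.1, -0.1, 0.4]
grip_width: 84.9
grasp_force: 0.0
time: 18.55
ee_pos: [463.5, 208.0, 208.2]
ee_rot: [-0.012, -3.141, 0.0]
wrist_force: [-0.0, -1.0, 0.7]
grip_width: 84.9
grasp_force: 0.0
time: 19.35
ee_pos: [463.5, 208.0, 208.3]
ee_rot: [-0.824, -3.032, -0.0]
wrist_force: [0.1, -0.4, -0.6]
grip_width: 84.8
grasp_force: 0.0
time: 20.15
ee_pos: [463.5, 208.0, 208.3]
ee_rot: [1.581, 2.715, 0.0]
wrist_force: [-0.7, -0.1, 0.2]
grip_width: 85.2
grasp_force: 0.0
[463.50867011 208.00229418 208.3468406 ] [ 2.61290448e-01  2.42418859e-01 -1.40078778e-01  1.18827086e+00
  1.80904260e-05  1.31568848e+00]
grip 0.63 [225. 318.] [464. 208. 168.]
button_face 0.77 [228. 287.] [445. 196. 170.]
lens 0.79 [199. 376.] [510. 234. 110.]
socket 0.79 [184. 316.] [463. 205.  55.]
[[220.  344.3]
 [259.2 342.9]
 [259.2 294.2]
 [220.  293. ]]
179 238 [[534, 207], [527, 403], [283, 403], [277, 207]]
```

View pics/t2.png

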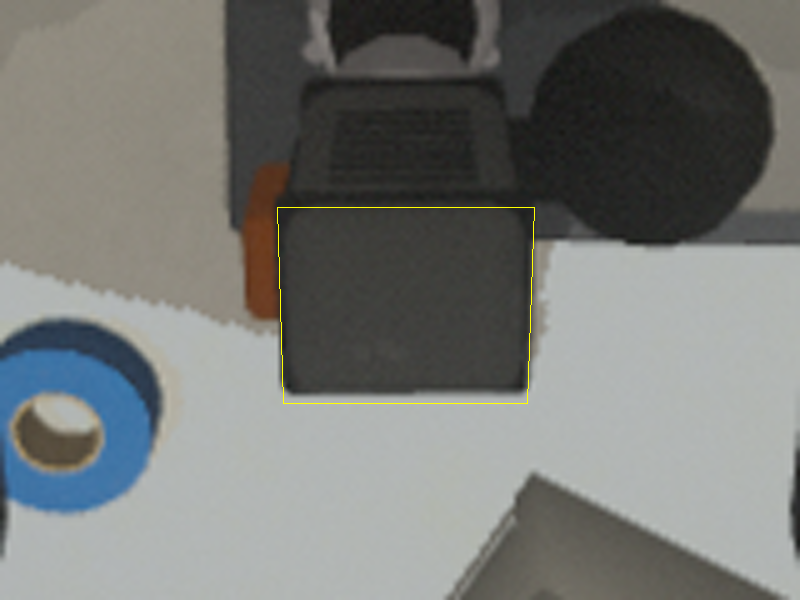

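The block top matches the predicted outline within about 1 mm. The button is at (265,240) on the left, facing away from the cast, and the camera head is at (655,125) on the right. I'll descend and pinch.

```bash
python3 -m crank '85 0 0 -0.08 0 0 0; 85 0 0 -0.18 0 0 0; 85 0 0 -0.28 0 0 0; 85 0 0 -0.35 0 0 0; 85 0 0 -0.385 0 0 0; 75 0 0 -0.385 0 0 0; 60 0 0 -0.385 0 0 0; 50 0 0 -0.385 0 0 0'
python3 -m crank '45 0 0 0 0 0 0; 38 0 0 0 0 0 0; 30 0 0 0 0 0 0; 28 0 0 0 0 0 0; 28 0 0 0 0 0 0; 28 0 0 0 0 0 0; 28 0 0 0 0 0 0; 28 0 0 0 0 0 0' 50
```

```text
time: 21.2
ee_pos: [463.8, 208.1, 151.1]
ee_rot: [1.583, 2.713, 0.001]
wrist_force: [-0.2, -0.9, -0.2]
grip_width: 50.2
grasp_force: 0.0
time: 22.0
ee_pos: [463.8, 208.1, 151.1]
ee_rot: [1.583, 2.713, 0.001]
wrist_force: [-0.2, -0.5, 5.9]
grip_width: 31.3
grasp_force: 49.3
```

Width is 31.3 mm. The 28 mm block read about 27.4 earlier, so this is about 32 mm, and the button is in. I'll pull up smoothly.

```bash
python3 -m crank '28 0 0 0.02 0 0 0; 28 0 0 0.05 0 0 0; 28 0 0 0.09 0 0 0; 28 0 0 0.13 0 0 0; 28 0 0 0.17 0 0 0; 28 0 0 0.2 0 0 0; 28 0 0 0.22 0 0 0; 28 0 0 0.22 0 0 0'
python3 -m crank '28 0 0 0.02 0 0 0; 28 0 0 0.05 0 0 0; 28 0 0 0.1 0 0 0; 28 0 0 0.15 0 0 0; 28 0 0 0.2 0 0 0; 28 0 0 0.25 0 0 0; 28 0 0 0.29 0 0 0; 28 0 0 0.29 0 0 0'
cat > f.py <<'E'
from h import *
F=[]
for i in range(5):
    viewer.camera_info("wrist"); s=monitor.state(); F.append(s["wrist_force"])
    if i<4: viewer.capture("side")
print(np.round(np.mean(F,0),2),np.round(np.array(F)[:,2],1),np.round(s["ee_pos"],2),s["grip_width"],s["time"])
E
python3 f.py
```

```text
time: 22.8
ee_pos: [463.6, 208.0, 184.0]
ee_rot: [1.583, 2.713, 0.001]
wrist_force: [1.2, 1.2, -1.7]
grip_width: 31.5
grasp_force: 49.8
time: 23.6
ee_pos: [463.5, 208.0, 227.8]
ee_rot: [1.583, 2.713, 0.0]
wrist_force: [-0.8, -0.6, -0.6]
grip_width: 31.6
grasp_force: 50.1
[ 0.24 -0.57 -1.29] [-0.6 -1.9 -1.3 -1.3 -1.2] [463.44 207.97 226.84] 31.523346675283683 23.8
```

```bash
python3 -m crank '28 0 0 0.01 0 0 0; 28 0 0 0.02 0 0 0; 28 0 0 0.035 0 0 0; 28 0 0 0.05 0 0 0; 28 0 0 0.06 0 0 0; 28 0 0 0.07 0 0 0; 28 0 0 0.075 0 0 0; 28 0 0 0.075 0 0 0'; python3 f.py
python3 -m crank '28 0 0 0.002 0 0 0; 28 0 0 0.004 0 0 0; 28 0 0 0.006 0 0 0; 28 0 0 0.008 0 0 0; 28 0 0 0.01 0 0 0; 28 0 0 0.01 0 0 0; 28 0 0 0.01 0 0 0; 28 0 0 0.01 0 0 0'; python3 f.py
```

```text
time: 24.6
ee_pos: [463.5, 208.0, 238.4]
ee_rot: [1.583, 2.713, 0.0]
wrist_force: [-0.9, -0.1, -1.4]
grip_width: 31.9
grasp_force: 50.2
[-0.9  -0.2  -1.37] [-1.4 -1.5 -1.9 -0.4 -1.6] [463.48 207.98 238.32] 31.533312721667595 24.8
time: 25.6
ee_pos: [463.5, 208.0, 239.9]
ee_rot: [1.583, 2.713, 0.0]
wrist_force: [-1.2, -0.6, -1.3]
grip_width: 31.4
grasp_force: 50.2
[-0.86 -0.21 -1.47] [-1.3 -1.6 -1.2 -0.9 -2.3] [463.52 208.   239.83] 31.286441552271068 25.8
```

```bash
python3 -m crank '28 0 0 0.002 0 0 0; 28 0 0 0.004 0 0 0; 28 0 0 0.005 0 0 0; 28 0 0 0.005 0 0 0; 28 0 0 0.005 0 0 0; 28 0 0 0.005 0 0 0; 28 0 0 0.005 0 0 0; 28 0 0 0.005 0 0 0'; python3 f.py
python3 -m crank '28 0 0 0.002 0 0 0; 28 0 0 0.004 0 0 0; 28 0 0 0.004 0 0 0; 28 0 0 0.004 0 0 0; 28 0 0 0.004 0 0 0; 28 0 0 0.004 0 0 0; 28 0 0 0.004 0 0 0; 28 0 0 0.004 0 0 0'; python3 f.py
```

```text
time: 26.6
ee_pos: [463.5, 208.0, 240.6]
ee_rot: [1.583, 2.713, 0.0]
wrist_force: [-0.9, -0.9, -3.3]
grip_width: 31.6
grasp_force: 50.2
[-0.76 -0.24 -1.97] [-3.3 -1.4 -1.5 -1.7 -2. ] [463.5  208.   240.58] 31.67771421195987 26.8
time: 27.6
ee_pos: [463.5, 208.0, 241.2]
ee_rot: [-1.583, -2.713, -0.0]
wrist_force: [-0.3, -0.5, -2.5]
grip_width: 31.4
grasp_force: 50.0
[-0.55 -0.06 -2.58] [-2.5 -1.8 -2.6 -2.4 -3.5] [463.48 208.   241.18] 31.19519489716789 27.8
```

```bash
python3 -m crank '28 0 0 0.002 0 0 0; 28 0 0 0.003 0 0 0; 28 0 0 0.003 0 0 0; 28 0 0 0.003 0 0 0; 28 0 0 0.003 0 0 0; 28 0 0 0.003 0 0 0; 28 0 0 0.003 0 0 0; 28 0 0 0.003 0 0 0'; python3 f.py
```

```text
time: 28.6
ee_pos: [463.5, 208.0, 241.6]
ee_rot: [1.583, 2.713, -0.0]
wrist_force: [-0.3, -0.2, -5.3]
grip_width: 31.2
grasp_force: 49.9
[-0.27  0.03 -5.4 ] [-5.3 -5.  -5.9 -5.3 -5.5] [463.49 207.99 241.62] 31.581411100069026 28.8
```

The force jumped to the mast's full weight (5.4 N), so the stop is reached and the foot is just about to lift. I'll back off 0.5 mm so the foot sits home.

```bash
python3 -m crank '28 0 0 -0.001 0 0 0; 28 0 0 -0.002 0 0 0; 28 0 0 -0.003 0 0 0; 28 0 0 -0.003 0 0 0; 28 0 0 -0.003 0 0 0; 28 0 0 -0.003 0 0 0; 28 0 0 -0.003 0 0 0; 28 0 0 -0.003 0 0 0'; python3 f.py
```

```text
time: 29.6
ee_pos: [463.5, 208.0, 241.2]
ee_rot: [1.583, 2.713, 0.0]
wrist_force: [0.3, -0.7, -3.9]
grip_width: 31.5
grasp_force: 50.1
[-0.21 -0.58 -4.15] [-3.9 -3.7 -5.2 -4.  -3.9] [463.51 207.99 241.2 ] 31.566989327653463 29.8
```

```bash
python3 -m crank '28 0 0 -0.001 0 0 0; 28 0 0 -0.002 0 0 0; 28 0 0 -0.003 0 0 0; 28 0 0 -0.003 0 0 0; 28 0 0 -0.003 0 0 0; 28 0 0 -0.003 0 0 0; 28 0 0 -0.003 0 0 0; 28 0 0 -0.003 0 0 0'; python3 f.py
python3 - <<'E'
from h import *
for cam in("scene","side","wrist"):
    viewer.capture(cam);ci=viewer.camera_info(cam)
    for n,z in {"grip":258,"lens":200,"cast":10,"socket":55}.items():
        for t in viewer.tip_of(cam,n)[:2]:
            if t["p"]>.4: print(cam,n,round(t["p"],2),np.round(onz(ci,t["position"],z)))
E
```

```text
time: 30.6
ee_pos: [463.5, 208.0, 240.8]
ee_rot: [1.583, 2.713, 0.0]
wrist_force: [0.4, -0.3, -1.5]
grip_width: 31.8
grasp_force: 50.3
[ 0.23  0.19 -1.55] [-1.5 -1.2 -1.8 -1.6 -1.6] [463.55 208.   240.73] 31.50995515844323 30.8
scene grip 0.78 [478. 205. 258.]
scene lens 0.77 [499. 242. 200.]
scene cast 0.53 [585. 282.  10.]
scene cast 0.53 [688. 433.  10.]
scene socket 0.64 [698. 141.  55.]
scene socket 0.59 [459. 215.  55.]
side grip 0.79 [468. 224. 258.]
side lens 0.68 [ 323. -677.  200.]
side lens 0.46 [508. 247. 200.]
side cast 0.46 [691. 344.  10.]
side cast 0.43 [589. 286.  10.]
side socket 0.59 [452. 183.  55.]
wrist grip 0.63 [463. 207. 258.]
wrist lens 0.81 [506. 234. 200.]
wrist cast 0.81 [709. 425.  10.]
wrist cast 0.61 [584. 285.  10.]
wrist socket 0.84 [463. 206.  55.]
```

The foot is carrying its own weight again, within about 0.5 mm of the stop. The cast hasn't moved, at (585,284), and the button is still pressed at the same width. I'll hand it in.

```bash
python3 -c "
from bench import workorder
print(workorder.close_job())"
```

```text
the job is handed in; nothing more can be done
None
```

I handed the job in at about 31 s of the 51 s allowed: the mast stands home in the photo base socket with the lens facing the cast, and the gripper is holding it with the button pressed in, about 0.5 mm short of the solid second stop. While finding that stop I pulled until the whole mast's weight was on the gripper, which may have lifted the foot about 0.3 mm, then lowered it until the foot carried its weight again. The cast had not moved when I last measured it; I did not re-check the other things on the counter, and the hand-in returned no verdict.

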